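Jars back in their drip dishes on the drinks stall

ROBOT

A 6-joint arm with a two-finger parallel gripper is mounted at the origin on the work surface. World frame = base frame: x ahead of the robot, y to its left, z up, the work surface at z = 0. Lengths are in m, angles in rad, forces in N, time in s.
With the tool pointing down it reaches from about 0.35 to 0.85 m from the base axis. Payload 8.1 kg.
Tool frame: the origin (TCP) lies between the finger pads; the fingertips stand 25 mm ahead of it and the grasp point (between the pads) lies 6 mm ahead of it (robot.tip_extent is the distance from the TCP to the fingertips, in m); z points along the fingers, y is the direction in which the jaws open and shut (so a half turn about z gives the same grasp; the last joint's range is limited). The gripper opens to 93 mm and grips with 3 to 60 N. Pads are 15 mm wide; open, the fingers measure 128 mm over their backs; the gripper's body (75 mm by 188 mm) begins 65 mm behind the grasp point.
Start: joints at [-1.3, 0.13, 1.488, -0, 1.523, -0.085], TCP at [0.209, -0.562, 0.244] pointing down, gripper open.
Joint ranges: [-2.96, 2.96], [-0.89, 2.26], [0.02, 2.5], [-1.34, 4.48], [0, 2.73], [-2.66, 2.66]. Speed limits (rad/s): [2.39, 2.39, 2.79, 3.14, 3.14, 3.14].

INTERFACE

Orientations are given as a rotation vector (axis times angle).
In Python, from plant import robot gives the robot as it stands.
- The arm moves only by the tool drive_tool, never from a script. Its argument "increments" is a list of rows, each a list of 7 numbers: the closure, from 0 (fully open) to 1 (shut), then the shift along the world's x, y, z in units of 25 mm (1.0 is 25 mm), then the turn, a rotation vector about the world's x, y, z in rad. In form: [[gripper, dx, dy, dz, rx, ry, rz], ...]. A call has 1 to 20 rows; each row is the pose to reach, as a shift and turn from the pose commanded when the call began; what a row does not reach only later rows make up. A row lasts 1/12 s, in which the tool goes at most 41.7 mm and 7.16 degrees, less where a joint would pass 70% of its speed; a pose out of reach is approached as far as the arm can. A call with a gripper value outside its range is refused whole. The fingers move at their own pace and stop on an object; "squeeze" is the grip in N (left out, the last holds). Time passes only in rows, so rows that repeat a pose let the fingers close. It gives the time, the measured TCP pose, the force and the opening at its end, in the units of the state.
- robot.read_state(): the state, without advancing time (a new reading comes with each control period).
- robot.read_camera(name): name is "side" or "top" or "wrist"; returns a dict with "image" (420x560x3 uint8, red, green, blue), "fx", "fy", "cx", "cy" (pixels), "T" (4x4, takes a point from camera to world coordinates); the wrist camera has in their place "mount" (4x4, takes a point from camera to tool coordinates, whose origin is the TCP and whose axes are the flange's). Camera axes: x right, y down, z forward; pixel columns grow to the right and rows downward; lengths in m; the calibration is good to about 2 mm. A picture is of the moment at which its call begins: read the wrist's pose just before it. There is no depth.
- robot.close_job(): hands the job in, once; it reports no verdict.
The state is a dict: "t": time; "q": joint angles; "dq": joint speeds; "joint_torque": joint torques, N m; "tool_pos": TCP position; "orientation": TCP orientation; "force": force on the tool from outside, world axes, zero at the start; "wrist_torque": the same for the moment, N m; "opening": finger opening in m.
Only numpy, scipy, OpenCV 4.12 (cv2) and the standard library are available. Lean on these libraries where they do the work, as an engineer would, in place of code of your own. Each camera call takes 0.05 s, during which the arm holds its last target.

TASK

Tidy the stall counter: put each of the four closed spice jars into the copper dish of its own shape and size (big round jar in the big round dish, small square jar in the small square dish, and so on), standing upright and flat on the dish's floor inside the rim. Handle the glass gently: do not tip a jar over or drop it into its dish, and leave the two paper cups where they stand.

Things in the scene. Friction and masses are not known exactly. Their poses are not given: they have to be found in the camera images.
- big_round_jar: Closed glass jar, round, 64 mm across, 95 mm tall including its brass lid (lid 16 mm high, 60 mm across), about 0.3 kg, loose, standing upright at the start. Origin: centre of its underside; z up along the jar.
- small_round_jar: Closed glass jar, round, 44 mm across, 70 mm tall including its brass lid (lid 16 mm high, 40 mm across), about 0.13 kg, loose, standing upright. Origin: centre of its underside; z up.
- big_square_jar: Closed glass jar of square section, 60 x 60 mm, 95 mm tall including its square brass lid (16 mm high, 56 mm wide), about 0.32 kg, loose, standing upright. Origin: centre of its underside; x and y square to its sides, z up.
- small_square_jar: Closed glass jar of square section, 40 x 40 mm, 70 mm tall including its square brass lid (16 mm high, 36 mm wide), about 0.14 kg, loose, standing upright. Origin: centre of its underside; x and y square to its sides, z up.
- big_round_dish: Shallow round copper dish fixed to the counter, 90 mm across outside, 84 mm inside; rim 10 mm high and 3 mm thick, flat floor 4 mm above the counter. Origin: centre of its underside, on the counter.
- small_round_dish: Shallow round copper dish fixed to the counter, 70 mm across outside, 64 mm inside; rim 10 mm high and 3 mm thick, flat floor 4 mm above the counter. Origin: centre of its underside, on the counter.
- big_square_dish: Shallow square copper dish fixed to the counter, 86 x 86 mm outside, 80 x 80 mm inside; rim 10 mm high and 3 mm thick, flat floor 4 mm above the counter. Origin: centre of its underside; x and y square to its sides.
- small_square_dish: Shallow square copper dish fixed to the counter, 66 x 66 mm outside, 60 x 60 mm inside; rim 10 mm high and 3 mm thick, flat floor 4 mm above the counter. Origin: centre of its underside; x and y square to its sides.
- left_cup: Open empty paper cup, 76 mm across the rim, 85 mm tall, 30 g, loose, standing at the left edge of the work (robot's left, +y). Not part of the job. Origin: centre of its underside.
- right_cup: Open empty paper cup, the same as the left one, standing at the right edge of the work (-y). Not part of the job. Origin: centre of its underside.
Mind the look-alikes: they are no part of the job. What is shaped like the big_round_dish but blue, green or purple is not meant.

How it is judged:
By the outcome, as a careful person would: the job done as asked, in the order asked, and still so for the second after the job is handed in, with the robot touching nothing.
It also fails if it takes over 102 s, if anything falls off the work surface, if the arm or the gripper's body presses on something with over 40 N, if the wrist force passes 120 N, or if a joint passes its speed limit or range.

## Working session

There is one attempt and no reset: what is moved stays moved. The work goes in short steps, Python scripts to look and compute and a tool call to move; the robot and the scene stay as the last step left them, time stands still between calls to the robot, and variables do not carry over. Pictures are saved under pics/ and viewed, and the job is handed in when it is done.

Besides the shell and the picture viewer there is one more tool, called after "Call:" as name(argument=value, ...) on one line, values as JSON. drive_tool: Moves the arm, as the interface text tells. Its arguments: {"type":"object","properties":{"increments":{"type":"array"},"squeeze":{"type":"number"}},"required":["increments"]}

```bash
ls; mkdir -p pics
python3 - <<'E'
from plant import robot
import cv2,json
for n in("top","side","wrist"):
    s=robot.read_state(); c=robot.read_camera(n)
    cv2.imwrite(f"pics/{n}0.png",c["image"][:,:,::-1])
    print(n,c["fx"],c["cx"],c["cy"],(c.get("T") if "T" in c else c["mount"]).round(4).tolist() if hasattr(c.get("T",c.get("mount")),"round") else c.get("T",c.get("mount")))
print(s)
E
```

```text
pics
top 502.35158148815594 275.80141025083424 203.3505439128522 [[0.0074, -0.9758, 0.2187, 0.2548], [-1.0, -0.0069, 0.0028, -0.0803], [-0.0012, -0.2187, -0.9758, 1.7281], [0.0, 0.0, 0.0, 1.0]]
side 394.7071037814172 287.3095660081372 204.07920502736872 [[-0.9072, -0.1982, 0.371, 0.2122], [-0.4205, 0.4525, -0.7864, 0.7505], [-0.012, -0.8695, -0.4938, 0.578], [0.0, 0.0, 0.0, 1.0]]
wrist 317.85829803292756 277.4629964249006 209.4009164248615 [[0.0002, -0.9574, -0.2887, 0.0816], [1.0, 0.0003, -0.0005, 0.0006], [0.0005, -0.2887, 0.9574, -0.1411], [0.0, 0.0, 0.0, 1.0]]
{'t': 0.1, 'q': array([-1.30040713e+00,  1.31068608e-01,  1.48916148e+00, -2.45406127e-05,
        1.52303757e+00, -8.53661305e-02]), 'dq': array([-0.00080457, -0.00139031, -0.00161722, -0.00038486, -0.00040932,
        0.00069648]), 'joint_torque': array([ 1.29643704e-03, -5.61341465e+01, -4.93096197e+01,  7.71013205e-02,
        2.91504170e-02, -2.64220824e-05]), 'tool_pos': array([ 0.20888183, -0.56195247,  0.2427074 ]), 'orientation': array([-3.09038320e+00, -5.55584072e-01,  2.81248199e-04]), 'force': array([ 0.00983397, -0.32302394,  0.03790736]), 'wrist_torque': array([ 0.03910993, -0.01714687,  0.01658443]), 'opening': 0.09315298113241348}
```

View pics/top0.png

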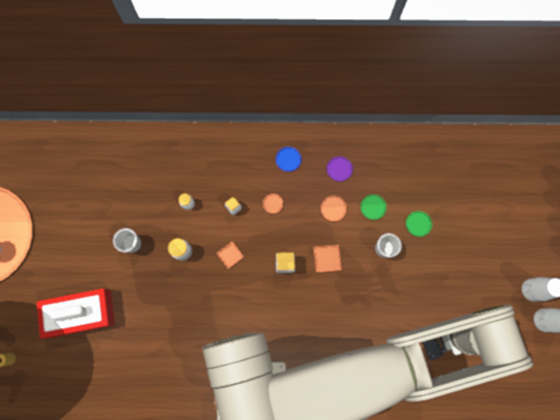

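View pics/side0.png

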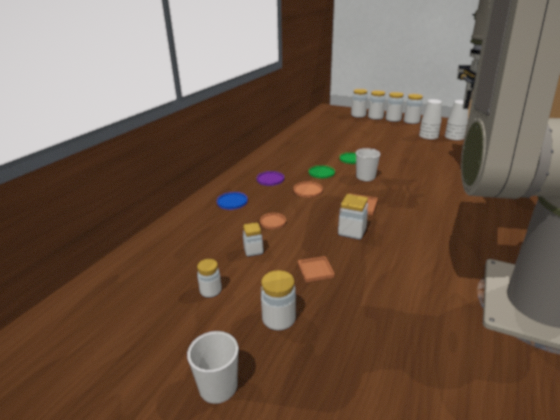

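The top view shows the copper dishes: small round (273,203), big round (334,208), small square (230,255) and big square (327,258). The jars are small round (187,201), small square (233,206), big round (180,249) and big square (285,262). The cups are at (127,240) and (389,245).

Look-alikes for the big round dish are blue (288,159), purple (340,169), green (373,207) and green (419,224). The larger copper-coloured tray is at (5,235). I choose the copper one at (334,208).

```bash
cat > h.py <<'E'
from plant import robot
import cv2,numpy as np
from scipy.spatial.transform import Rotation as R
def grab(n):
    s=robot.read_state(); c=robot.read_camera(n)
    if "T" not in c:
        W=np.eye(4);W[:3,:3]=R.from_rotvec(s["orientation"]).as_matrix();W[:3,3]=s["tool_pos"];c["T"]=W@np.array(c["mount"])
    c["T"]=np.array(c["T"]);return c,s
def ray(c,u,v,z):
    d=c["T"][:3,:3]@np.array([(u-c["cx"])/c["fx"],(v-c["cy"])/c["fy"],1.]);o=c["T"][:3,3]
    return o+d*(z-o[2])/d[2]
def blobs(c,lo,hi,amin,amax=1e9):
    h=cv2.cvtColor(c["image"],cv2.COLOR_RGB2HSV);m=cv2.inRange(h,lo,hi)
    m=cv2.morphologyEx(m,cv2.MORPH_OPEN,np.ones((2,2),np.uint8))
    cs,_=cv2.findContours(m,cv2.RETR_EXTERNAL,cv2.CHAIN_APPROX_NONE)
    return [k for k in cs if amin<cv2.contourArea(k)<amax]
def onplane(c,k,z):
    # contour to world plane, in mm; centroid, min-area rect
    P=np.array([ray(c,p[0][0],p[0][1],z)[:2] for p in k])*1000
    P=P.astype(np.float32);M=cv2.moments(P.reshape(-1,1,2));cen=np.array([M["m10"],M["m01"]])/M["m00"]
    (r,wh,a)=cv2.minAreaRect(P);return cen.round(1),np.round(r,1),np.round(wh,1),round(a,1),round(M["m00"])
E
python3 - <<'E'
from h import *
c,s=grab("top")
h=cv2.cvtColor(c["image"],cv2.COLOR_RGB2HSV)
for p in [(273,203),(334,208),(230,255),(327,258),(187,199),(234,204),(180,246),(285,258)]: print(p,h[p[1],p[0]])
for nm,lo,hi,z in (("cu",(5,120,150),(13,255,255),.010),("lid",(19,130,120),(30,255,255),.08)):
    for k in blobs(c,lo,hi,40):
        x,y,w,hh=cv2.boundingRect(k); 
        for zz in ([.010] if nm=="cu" else [.07,.095]): print(nm,x+w/2,y+hh/2,zz,onplane(c,k,zz))
im=cv2.resize(c["image"][130:290,100:440],None,fx=2.3,fy=2.3,interpolation=cv2.INTER_CUBIC);cv2.imwrite("pics/top0c.png",im[:,:,::-1])
for u,v in((127,234),(389,240)): print("cup",ray(c,u,v,.085))
E
```

```text
(273, 203) [ 12 142 243]
(334, 208) [ 12 137 248]
(230, 255) [ 12 141 244]
(327, 258) [ 11 144 238]
(187, 199) [ 23 156 241]
(234, 204) [ 23 151 246]
(180, 246) [ 25 146 251]
(285, 258) [ 22 158 234]
cu 328.5 259.5 0.01 (array([ 445.9, -254.9]), array([ 445.7, -254.9]), array([90.8, 90.7]), 5.6, 7639)
cu 231.5 256.0 0.01 (array([455.8,  77.6]), array([456.2,  78.2]), array([72.2, 70.8]), 38.2, 4654)
cu 9.0 253.0 0.01 (array([460.9, 842.5]), array([461.7, 840.8]), array([80.5, 58.1]), 7.3, 3659)
cu 334.5 209.5 0.01 (array([ 620.8, -279.5]), array([ 621.3, -279. ]), array([91. , 93.3]), 89.3, 6643)
cu 274.0 204.5 0.01 (array([637.3, -67.2]), array([637.6, -67.3]), array([71.8, 66.7]), 0.4, 3949)
cu 16.5 234.5 0.01 (array([591.6, 840.9]), array([534.4, 823.6]), array([332.1, 110.6]), 7.3, 10768)
lid 3.5 361.0 0.07 (array([110.4, 783.1]), array([111.3, 783.6]), array([35.1, 18.9]), 7.3, 407)
lid 3.5 361.0 0.095 (array([112.6, 770.1]), array([113.5, 770.6]), array([34.5, 18.6]), 7.3, 395)
lid 287.0 262.0 0.07 (array([ 429.7, -112.2]), array([ 430.8, -112.9]), array([56.5, 54.3]), 4.4, 2643)
lid 287.0 262.0 0.095 (array([ 427.1, -111.7]), array([ 428.2, -112.4]), array([55.7, 53.4]), 4.4, 2564)
lid 178.0 248.0 0.07 (array([472.5, 249. ]), array([473.8, 249.5]), array([57.1, 56.4]), 2.7, 2494)
lid 178.0 248.0 0.095 (array([469.2, 244.1]), array([470.5, 244.5]), array([56.3, 55.5]), 2.7, 2419)
lid 233.5 204.5 0.07 (array([623.7,  69.3]), array([624.,  70.]), array([36.5, 33.6]), 45.2, 1049)
lid 233.5 204.5 0.095 (array([618.2,  67.1]), array([618.4,  67.8]), array([35.9, 33.1]), 45.2, 1018)
lid 185.5 200.0 0.07 (array([637.4, 232. ]), array([637.5, 232.3]), array([38.6, 33.9]), 2.6, 991)
lid 185.5 200.0 0.095 (array([631.6, 227.3]), array([631.8, 227.6]), array([38. , 33.4]), 2.6, 961)
cup [0.51566523 0.41587419 0.085     ]
cup [ 0.50186415 -0.44970102  0.085     ]
```

View pics/top0c.png

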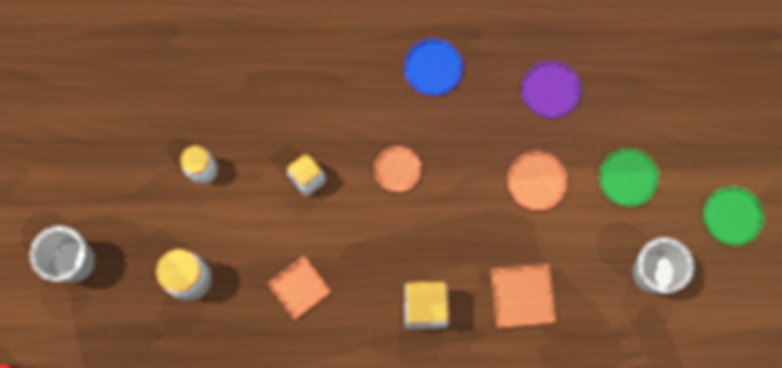

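The sizes measured from the top view fit the dishes and lids as described. I'll move to a hover over the right side and refine with the wrist camera.

Call:
drive_tool(increments=[[0,9.6,16.5,2.3,0,0,1.25],[0,9.6,16.5,2.3,0,0,1.25],[0,9.6,16.5,2.3,0,0,1.25],[0,9.6,16.5,2.3,0,0,1.25],[0,9.6,16.5,2.3,0,0,1.25],[0,9.6,16.5,2.3,0,0,1.25],[0,9.6,16.5,2.3,0,0,1.25],[0,9.6,16.5,2.3,0,0,1.25],[0,9.6,16.5,2.3,0,0,1.25],[0,9.6,16.5,2.3,0,0,1.25],[0,9.6,16.5,2.3,0,0,1.25],[0,9.6,16.5,2.3,0,0,1.25],[0,9.6,16.5,2.3,0,0,1.25],[0,9.6,16.5,2.3,0,0,1.25],[0,9.6,16.5,2.3,0,0,1.25],[0,9.6,16.5,2.3,0,0,1.25],[0,9.6,16.5,2.3,0,0,1.25],[0,9.6,16.5,2.3,0,0,1.25]])

```text
t: 1.7
tool_pos: [0.4486, -0.1508, 0.301]
orientation: [-2.184, -2.258, 0.0]
force: [-0.2, 0.0, -0.0]
opening: 0.0931
```

```bash
cat >> h.py <<'E'
def tool(s):
    m=R.from_rotvec(s["orientation"]).as_matrix();return s["tool_pos"].round(4),"xang",round(np.degrees(np.arctan2(m[1,0],m[0,0])),2),"zaxis",m[:,2].round(3)
def survey(name,zs=(.07,.095)):
    c,s=grab("wrist");print(s["t"],tool(s),s["q"].round(2))
    cv2.imwrite(f"pics/{name}.png",c["image"][:,:,::-1])
    for nm,lo,hi in (("cu",(5,110,100),(14,255,255)),("lid",(17,110,90),(32,255,255))):
        for k in blobs(c,lo,hi,150):
            x,y,w,hh=cv2.boundingRect(k)
            edge=x<2 or y<2 or x+w>558 or y+hh>418
            for zz in ([.010] if nm=="cu" else zs): print(nm,"EDGE" if edge else "",x+w/2,y+hh/2,zz,*onplane(c,k,zz))
    return c,s
E
python3 -c "
from h import *
survey('w1')"
```

```text
1.7 (array([ 0.4486, -0.1508,  0.301 ]), 'xang', np.float64(91.9), 'zaxis', array([-0.,  0., -1.])) [-0.43 -0.23  1.74 -0.    1.64 -0.47]
cu  367.5 372.5 0.01 [ 605.1 -484.5] [ 612.6 -481. ] [173.7  74.6] 1.9 9418
cu  202.0 385.0 0.01 [ 326.1 -525.5] [ 328.  -518.3] [256.  130.2] 1.9 21149
cu EDGE 280.0 160.0 0.01 [ 450.5 -143.3] [ 466.7 -161.1] [824.  440.3] 1.9 269176
lid EDGE 404.5 400.0 0.07 [ 662.3 -477.8] [ 652.8 -472.4] [471.2  62.7] 1.9 23529
lid EDGE 404.5 400.0 0.095 [ 647.8 -450.4] [ 639.  -445.4] [439.5  58.5] 1.9 20473
lid  470.0 338.0 0.07 [ 731.1 -362.4] [ 726.3 -360.2] [ 41.9 114. ] 20.6 2345
lid  470.0 338.0 0.095 [ 712.  -342.8] [ 707.5 -340.7] [ 39.1 106.3] 20.6 2040
lid  88.0 338.0 0.07 [ 186.  -379.9] [ 190.2 -377.6] [113.8  43. ] 73.6 2344
lid  88.0 338.0 0.095 [ 203.6 -359.1] [ 207.4 -357. ] [106.2  40.1] 73.6 2040
lid  263.0 150.0 0.07 [ 427.5 -124.3] [ 431.6 -111.2] [59.9 59. ] 2.7 392
lid  263.0 150.0 0.095 [ 428.8 -120.7] [ 432.6 -108.5] [55.9 55.1] 2.7 341
```

View pics/w1.png

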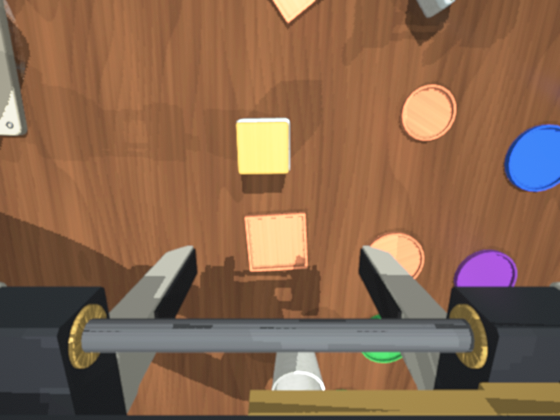

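The wrist view shows the big square jar's lid at (263,147), the big square dish at (276,242), the small round dish at (429,112) and the big round dish at (397,257), half hidden by a finger. I'll tighten the colour thresholds.

```bash
python3 - <<'E'
import cv2
im=cv2.imread('pics/w1.png');h=cv2.cvtColor(im,cv2.COLOR_BGR2HSV)
for p in [(276,242),(260,225),(429,112),(400,250),(263,147),(245,130),(285,165),(180,200),(350,40),(247,217),(300,260)]: print(p,h[p[1],p[0]])
E
sed -i 's/(5,110,100),(14,255,255)/(7,90,205),(16,190,255)/; s/(17,110,90),(32,255,255)/(22,90,170),(34,255,255)/' h.py
python3 -c "
from h import *
import h
h.robot
im=cv2.imread('pics/w1.png')[:,:,::-1]
h.grab0=h.grab
def g(n):
    c,s=h.grab0(n); c['image']=im.copy(); return c,s
h.grab=g
survey('w1b')"
```

```text
(276, 242) [ 19 101 255]
(260, 225) [ 20  95 255]
(429, 112) [ 16 108 254]
(400, 250) [ 16 110 254]
(263, 147) [ 28 108 255]
(245, 130) [ 28 107 255]
(285, 165) [ 28 111 255]
(180, 200) [ 12 141 155]
(350, 40) [ 12 141 150]
(247, 217) [ 14 118 255]
(300, 260) [ 10 137 216]
1.75 (array([ 0.4487, -0.1507,  0.301 ]), 'xang', np.float64(91.91), 'zaxis', array([-0., -0., -1.])) [-0.43 -0.23  1.74 -0.    1.64 -0.47]
cu  399.0 257.0 0.01 [ 649.8 -263.9] [ 641.3 -259.3] [46.7 90.9] 54.9 2066
cu  277.0 244.0 0.01 [ 452.8 -268.6] [ 453.3 -253.3] [88.5 88.8] 5.7 1571
cu  430.5 113.5 0.01 [646.4 -64. ] [646.9 -64.3] [69.9 66.3] 77.3 3626
lid  263.5 149.0 0.07 [ 432.1 -109.8] [ 431.8 -110. ] [57.6 58.1] 2.5 3223
lid  263.5 149.0 0.095 [ 433.1 -107.1] [ 432.8 -107.3] [53.7 54.2] 2.5 2804
```

```bash
sed -i 's/(7,90,205),(16,190,255)/(7,90,195),(22,190,255)/;s/P=np.array(\[ray/k=cv2.convexHull(k); P=np.array([ray/' h.py
python3 - <<'E'
from h import *
c,s=grab("side")
im=c["image"];h=cv2.cvtColor(im,cv2.COLOR_RGB2HSV)
for p in [(316,268),(272,220),(307,188),(278,280),(208,265),(252,228),(356,200)]: print(p,h[p[1],p[0]])
for nm,lo,hi in (("cu",(3,120,130),(14,255,255)),("lid",(17,120,120),(32,255,255))):
    for k in blobs(c,lo,hi,40):
        x,y,w,hh=cv2.boundingRect(k)
        print(nm,x+w/2,y+hh/2,*onplane(c,k,.010 if nm=="cu" else .087))
survey('w2')
cv2.imwrite("pics/side1.png",im[:,:,::-1])
E
```

```text
(316, 268) [ 11 141 199]
(272, 220) [ 11 144 189]
(307, 188) [ 11 140 193]
(278, 280) [ 21 163 178]
(208, 265) [ 21 164 162]
(252, 228) [ 21 165 175]
(356, 200) [ 22 160 194]
cu 317.5 269.5 [454.5  86.7] [454.2  86.9] [70.7 76.5] 37.1 5230
cu 274.0 222.0 [634.8 -55. ] [633.8 -53.4] [68.4 76.3] 23.8 4183
cu 373.0 206.5 [ 412.1 -247.5] [ 410.3 -242.8] [25.8 95.1] 13.7 1935
cu 309.5 190.0 [ 616.9 -265.9] [ 616.2 -266.3] [ 87.7 101.2] 23.9 7125
lid 278.5 284.5 [471.9 245.3] [473.2 244.8] [69.7 61.9] 80.1 3404
lid 208.5 268.0 [619.5 259.5] [619.2 260.9] [39.3 46.7] 24.0 1439
lid 252.5 230.5 [605. 106.] [604.9 107.1] [36.5 50.1] 30.3 1536
lid 355.5 203.5 [ 428.7 -107.6] [ 429.1 -108.1] [59.3 78.2] 0.7 4191
1.85 (array([ 0.4488, -0.1504,  0.3011]), 'xang', np.float64(91.94), 'zaxis', array([-0.,  0., -1.])) [-0.43 -0.23  1.74 -0.    1.64 -0.47]
cu  398.5 257.0 0.01 [ 639.1 -262. ] [ 641.5 -259.4] [46.8 90.9] 54.3 3380
cu  277.0 243.5 0.01 [ 452.8 -252.7] [ 453.  -252.8] [88.5 89.6] 5.7 7788
cu  429.5 114.0 0.01 [644.7 -64. ] [644.7 -63.9] [70.6 68.6] 2.0 3862
lid  263.0 149.0 0.07 [ 431.8 -110. ] [ 431.8 -110.1] [58.  58.2] 2.7 3324
lid  263.0 149.0 0.095 [ 432.9 -107.3] [ 432.9 -107.4] [54.1 54.3] 2.7 2892
```

View pics/side1.png

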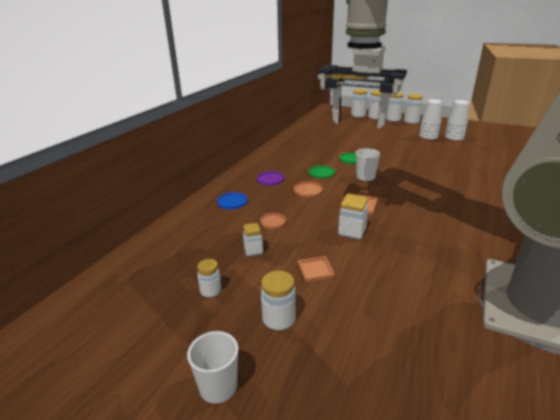

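Call:
drive_tool(increments=[[0,-0.7,1.66,0,0,0,0.03],[0,-0.7,1.66,-2,0,0,0.03],[0,-0.7,1.66,-3.5,0,0,0.03],[0,-0.7,1.66,-5,0,0,0.03],[0,-0.7,1.66,-6.2,0,0,0.03],[0,-0.7,1.66,-7.3,0,0,0.03],[0,-0.7,1.66,-8.3,0,0,0.03],[0,-0.7,1.66,-9,0,0,0.03],[0,-0.7,1.66,-9.6,0,0,0.03],[0,-0.7,1.66,-9.6,0,0,0.03],[0.2,-0.7,1.66,-9.6,0,0,0.03],[0.3,-0.7,1.66,-9.6,0,0,0.03],[0.4,-0.7,1.66,-9.6,0,0,0.03],[0.5,-0.7,1.66,-9.6,0,0,0.03],[0.6,-0.7,1.66,-9.6,0,0,0.03],[0.7,-0.7,1.66,-9.6,0,0,0.03],[0.7,-0.7,1.66,-9.6,0,0,0.03],[0.7,-0.7,1.66,-9.6,0,0,0.03]], squeeze=20)

```text
t: 3.4
tool_pos: [0.4319, -0.1087, 0.0619]
orientation: [2.147, 2.292, 0.0]
force: [-2.0, 0.5, 6.7]
opening: 0.0601
```

```bash
python3 -c "
from h import *
survey('w3')"
```

```text
3.4 (array([ 0.4319, -0.1087,  0.0619]), 'xang', np.float64(93.73), 'zaxis', array([ 0.001, -0.001, -1.   ])) [-0.36 -0.12  2.09 -0.    1.17 -0.43]
cu  294.5 373.5 0.01 [ 455.6 -216.6] [ 452.3 -214. ] [80.3 33.5] 3.7 2096
cu  267.0 363.0 0.01 [ 429.8 -203.6] [ 430.7 -201. ] [25.6 15.4] 38.3 261
cu  279.0 275.5 0.01 [ 423.1 -128.4] [ 429.1 -120.8] [100.9  33.5] 23.4 2075
lid  331.0 368.5 0.07 [ 463.  -151.7] [ 463.1 -151.7] [11.   7.6] 3.7 73
lid  331.0 368.5 0.095 [ 456.4 -128.5] [ 456.5 -128.5] [8.9 6.2] 3.7 48
lid  280.0 278.5 0.07 [ 433.1 -102. ] [ 433.5 -102. ] [65.5 24. ] 3.7 1543
lid  280.0 278.5 0.095 [432.1 -88.1] [432.4 -88.1] [53.2 19.5] 3.7 1017
```

View pics/w3.png

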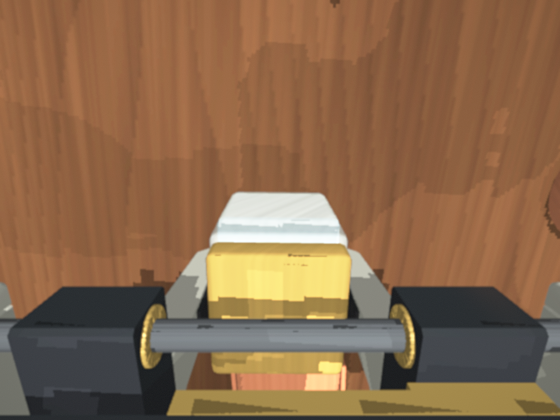

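The jar is held square at an opening of 60.1 mm. I'll check where it sits along the pads from the lid edge (v≈244) and base edge (v≈192).

```bash
python3 -c "
from h import *
c,s=grab('wrist')
print(ray(c,279,244,.095)-[0,.028,0],ray(c,279,192,0)-[0,.030,0],ray(c,279,375,.095)+[0,.028,0],s['force'])"
```

```text
[ 0.43126643 -0.10199444  0.095     ] [ 0.43204155 -0.10745747  0.        ] [ 0.43522847 -0.10542818  0.095     ] [-2.01396145  0.37763397  5.84047653]
```

Call:
drive_tool(increments=[[0.7,0,0,0.5,0,0,0],[0.7,0,0,1.2,0,0,0],[0.7,0,0,2,0,0,0],[0.7,0.1,-0.8,2,0,0,0.035],[0.7,0.3,-2,2,0,0,0.035],[0.7,0.5,-3.3,2,0,0,0.035],[0.7,0.7,-4.5,2,0,0,0.035],[0.7,0.78,-5.3,2,0,0,0.035],[0.7,0.78,-5.78,2,0,0,0.035],[0.7,0.78,-5.78,1.6,0,0,0.035],[0.7,0.78,-5.78,1.2,0,0,0.035],[0.7,0.78,-5.78,0.8,0,0,0.035],[0.7,0.78,-5.78,0.8,0,0,0.035]])

```text
t: 4.58
tool_pos: [0.449, -0.2503, 0.0775]
orientation: [-2.103, -2.326, 0.001]
force: [0.4, 0.2, -2.7]
opening: 0.0602
```

```bash
python3 -c "
from h import *
survey('w4')
c,s=grab('top')
cv2.imwrite('pics/top4.png',cv2.resize(c['image'][200:300,260:400],None,fx=5,fy=5,interpolation=cv2.INTER_CUBIC)[:,:,::-1])"
```

```text
4.5833 (array([ 0.449 , -0.2503,  0.0775]), 'xang', np.float64(95.79), 'zaxis', array([-0.005,  0.004, -1.   ])) [-0.61  0.05  1.89  0.    1.21 -0.71]
cu  238.5 276.5 0.01 [ 417.3 -281.4] [ 415.6 -277.9] [59.3 27. ] 47.5 912
cu  312.5 264.5 0.01 [ 483.  -267.8] [ 478.5 -264.2] [19.8 59.3] 78.9 732
cu EDGE 507.0 276.5 0.01 [ 624.3 -264.1] [ 626.4 -260.4] [59.4 78.2] 73.1 3691
cu  281.5 202.0 0.01 [ 450.7 -225.8] [ 449.7 -227. ] [87.1 35.9] 5.7 2904
lid  329.5 367.5 0.07 [ 485.1 -305.8] [ 485.3 -306.1] [ 8.6 13. ] 89.7 100
lid  329.5 367.5 0.095 [ 478.  -283.1] [ 478.1 -283.3] [ 7.1 10.8] 89.7 69
lid  280.0 278.5 0.07 [ 450.8 -252.1] [ 451.2 -252.2] [72.9 26.8] 5.9 1911
lid  280.0 278.5 0.095 [ 449.4 -238.5] [ 449.8 -238.5] [60.6 22.3] 5.9 1323
```

View pics/w4.png

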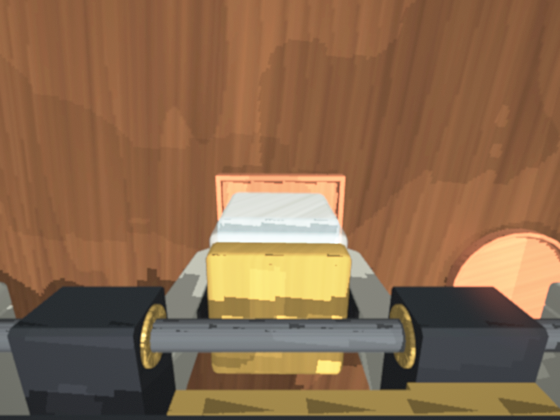

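View pics/top4.png

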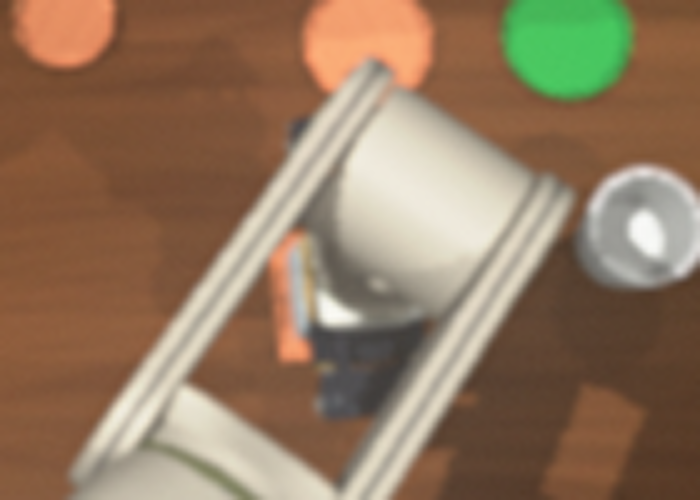

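```bash
python3 -c "
from h import *
c,s=grab('wrist');print(tool(s))
print('dish near edge-43',ray(c,281,175,.010)-[0,.043,0],'jar base-30',ray(c,279,192,.0156)-[0,.03,0])
print('dish x L,R',ray(c,216,177,.01),ray(c,345,177,.01),'jar base x',ray(c,233,193,.0156),ray(c,326,193,.0156))
"
```

```text
(array([ 0.4502, -0.2513,  0.0798]), 'xang', np.float64(95.8), 'zaxis', array([-0.002,  0.002, -1.   ]))
dish near edge-43 [ 0.44933631 -0.25310516  0.01      ] jar base-30 [ 0.44904858 -0.25056007  0.0156    ]
dish x L,R [ 0.40598093 -0.21589741  0.01      ] [ 0.49227674 -0.20708895  0.01      ] jar base x [ 0.41871085 -0.22434523  0.0156    ] [ 0.48017158 -0.21806627  0.0156    ]
```

The jar sits centred on the dish to within about 2 mm. I'll lower it slowly.

Call:
drive_tool(increments=[[0.7,0,-0.06,-0.15,0,0,0],[0.7,0,-0.06,-0.3,0,0,0],[0.7,0,-0.06,-0.4,0,0,0],[0.7,0,-0.06,-0.46,0,0,0],[0.7,0,-0.06,-0.5,0,0,0],[0.7,0,-0.06,-0.53,0,0,0],[0.7,0,-0.06,-0.55,0,0,0],[0.7,0,-0.06,-0.57,0,0,0],[0.7,0,-0.06,-0.57,0,0,0]])

```text
t: 5.48
tool_pos: [0.451, -0.2544, 0.0669]
orientation: [2.108, 2.33, -0.0]
force: [-0.4, -0.3, -2.8]
opening: 0.0598
```

Call:
drive_tool(increments=[[0.7,0,0,-0.02,0,0,0],[0.7,0,0,-0.03,0,0,0],[0.7,0,0,-0.04,0,0,0],[0.7,0,0,-0.05,0,0,0],[0.7,0,0,-0.06,0,0,0],[0.7,0,0,-0.06,0,0,0]])

```text
t: 5.98
tool_pos: [0.4511, -0.2545, 0.066]
orientation: [2.108, 2.33, -0.0]
force: [-2.8, 2.4, 4.1]
opening: 0.0599
```

Contact shows, with the force going from −2.8 to +4.1 N. I'll release, lift straight up, then go to the left side.

Call:
drive_tool(increments=[[0.5,0,0,0,0,0,0],[0.25,0,0,0,0,0,0],[0,0,0,0,0,0,0],[0,0,0,0,0,0,0],[0,0,0,0,0,0,0],[0,0,0,0.5,0,0,0],[0,0,0,1.3,0,0,0],[0,0,0,2.5,0,0,0],[0,0,0,4,0,0,0],[0,0,0,5.6,0,0,0],[0,0,0,7.2,0,0,0],[0,0,0,8.8,0,0,0],[0,0,0,9.4,0,0,0]])

```text
t: 7.07
tool_pos: [0.4525, -0.2554, 0.3086]
orientation: [2.101, 2.323, 0.002]
force: [0.1, -0.7, 0.9]
opening: 0.0931
```

Call:
drive_tool(increments=[[0,0,1,0,0,0,-0.1],[0,1.2,18.2,0,0,0,-0.1],[0,1.2,18.2,0,0,0,-0.1],[0,1.2,18.2,0,0,0,-0.1],[0,1.2,18.2,0,0,0,-0.1],[0,1.2,18.2,0,0,0,-0.1],[0,1.2,18.2,0,0,0,-0.1],[0,1.2,18.2,0,0,0,-0.1],[0,1.2,18.2,0,0,0,-0.1],[0,1.2,18.2,0,0,0,-0.1],[0,1.2,18.2,0,0,0,-0.1],[0,1.2,18.2,0,0,0,-0.1],[0,1.2,18.2,0,0,0,-0.1],[0,1.2,18.2,0,0,0,-0.1],[0,1.2,18.2,0,0,0,-0.1],[0,1.2,18.2,0,0,0,-0.1],[0,1.2,18.2,0,0,0,-0.1]])

```text
t: 8.48
tool_pos: [0.4812, 0.1994, 0.3007]
orientation: [2.223, 2.219, 0.0]
force: [0.2, 0.2, 0.3]
opening: 0.0927
```

```bash
python3 -c "
from h import *
survey('w5')"
```

```text
8.4833 (array([0.4812, 0.1994, 0.3007]), 'xang', np.float64(89.9), 'zaxis', array([ 0., -0., -1.])) [ 0.29 -0.1   1.62 -0.    1.62  0.3 ]
cu  264.5 249.5 0.01 [462.7  82.8] [462.5  80.3] [69.4 69.3] 38.1 4480
lid  416.5 153.5 0.07 [642.9 235.6] [643.1 235.6] [36.8 37.7] 89.9 1116
lid  416.5 153.5 0.095 [632.1 238.6] [632.3 238.5] [34.3 35.1] 89.9 971
lid  270.5 146.0 0.07 [473.9 243.9] [473.9 244. ] [60.1 62.4] 89.9 2976
lid  270.5 146.0 0.095 [474.4 246.3] [474.5 246.4] [56.1 58.2] 89.9 2590
```

View pics/w5.png

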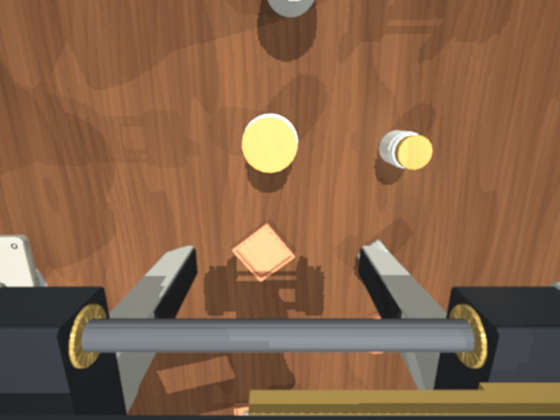

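The big round lid at (270,143) maps to (474,246) mm and the small round lid at (413,152) to (642,236) mm. The small square dish is at (264,250). I'll grasp the big round jar.

Call:
drive_tool(increments=[[0,-0.3,1.88,0,0,0,0],[0,-0.3,1.88,-2,0,0,0],[0,-0.3,1.88,-3.5,0,0,0],[0,-0.3,1.88,-5,0,0,0],[0,-0.3,1.88,-6.2,0,0,0],[0,-0.3,1.88,-7.3,0,0,0],[0,-0.3,1.88,-8.3,0,0,0],[0,-0.3,1.88,-9,0,0,0],[0,-0.3,1.88,-9.6,0,0,0],[0,-0.3,1.88,-9.6,0,0,0],[0.2,-0.3,1.88,-9.6,0,0,0],[0.3,-0.3,1.88,-9.6,0,0,0],[0.4,-0.3,1.88,-9.6,0,0,0],[0.5,-0.3,1.88,-9.6,0,0,0],[0.6,-0.3,1.88,-9.6,0,0,0],[0.7,-0.3,1.88,-9.6,0,0,0],[0.7,-0.3,1.88,-9.6,0,0,0],[0.7,-0.3,1.88,-9.6,0,0,0]], squeeze=20)

```text
t: 10.03
tool_pos: [0.4739, 0.2479, 0.0615]
orientation: [2.221, 2.221, 0.001]
force: [-3.4, -0.9, 6.6]
opening: 0.064
```

```bash
python3 -c "
from h import *
survey('w6')"
```

```text
10.0333 (array([0.4739, 0.2479, 0.0615]), 'xang', np.float64(90.01), 'zaxis', array([ 0.001,  0.   , -1.   ])) [0.39 0.12 1.84 0.   1.17 0.39]
cu  270.0 381.5 0.01 [470.9 135.3] [469.1 135. ] [ 5.7 27.9] 90.0 129
cu  262.0 362.0 0.01 [463.8 152.9] [463.2 152.9] [ 4.5 36.3] 90.0 156
cu  297.5 368.0 0.01 [489.9 147.7] [489.7 148.3] [ 8.4 25.9] 23.6 200
lid  279.5 280.0 0.07 [475.4 252.2] [475.7 254. ] [21.4 63.9] 90.0 1013
lid  279.5 280.0 0.095 [475.3 266.6] [475.5 268. ] [17.4 51.8] 90.0 667
```

View pics/w6.png

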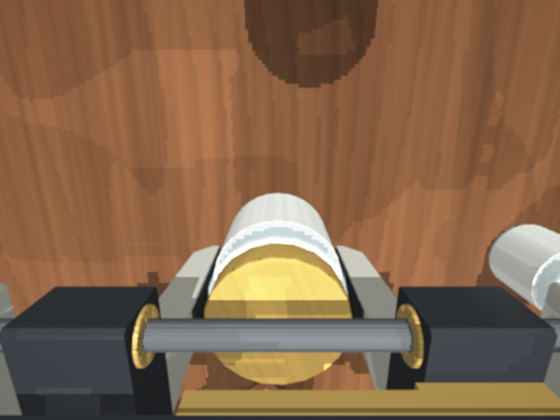

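Call:
drive_tool(increments=[[0.7,0,0,0.5,0,0,0],[0.7,0,0,1.3,0,0,0],[0.7,0,0,2.5,0,0,0],[0.7,0,0,3.8,0,0,0],[0.7,0,0,4.8,0,0,0],[0.7,0.3,-1,5,0,0,0],[0.7,0.7,-2.4,5,0,0,0],[0.7,1.1,-3.8,5,0,0,0],[0.7,1.5,-5.2,5,0,0,0],[0.7,2,-6.8,5,0,0,0],[0.7,2.5,-8.4,5,0,0,0],[0.7,3,-10,5,0,0,0],[0.7,3.5,-11.6,5,0,0,0],[0.7,4,-13.2,5,0,0,0],[0.7,4.5,-14.8,5,0,0,0],[0.7,5,-16.4,5,0,0,0],[0.7,5.4,-18,5,0,0,0],[0.7,5.7,-19.2,5,0,0,0],[0.7,6,-20,5,0,0,0],[0.7,6,-20,5,0,0,0]], squeeze=25)

```text
t: 11.75
tool_pos: [0.6234, -0.2572, 0.1853]
orientation: [2.225, 2.216, -0.002]
force: [0.2, 0.6, -2.4]
opening: 0.0633
```

```bash
python3 -c "
from h import *
survey('w7')"
```

```text
11.75 (array([ 0.6234, -0.2572,  0.1853]), 'xang', np.float64(89.76), 'zaxis', array([-0.   , -0.002, -1.   ])) [-0.47  0.36  1.33 -0.    1.45 -0.46]
cu  262.0 362.0 0.01 [ 604.6 -465.5] [ 604.2 -465.5] [10.4 64.6] 89.8 639
cu  273.0 315.5 0.01 [ 618.2 -399.7] [ 618.2 -399.9] [ 8.1 40.5] 89.8 305
cu  281.5 195.5 0.01 [ 629.6 -258.9] [ 630.1 -255.4] [47.6 90.3] 84.8 3402
cu  108.0 187.5 0.01 [ 460.7 -245. ] [ 452.4 -253.1] [87.7 87.8] 5.6 5565
cu EDGE 300.0 11.0 0.01 [644.2 -89.3] [644.2 -90.9] [16.1 56.4] 89.8 653
lid  279.0 280.0 0.07 [ 624.9 -324.1] [ 625.1 -320.7] [ 41.5 122.4] 89.8 3738
lid  279.0 280.0 0.095 [ 624.9 -309.7] [ 625.1 -306.6] [ 37.4 110.5] 89.8 3044
lid  50.5 218.0 0.07 [ 431.8 -262. ] [ 431.7 -262. ] [61.1 61.6] 5.3 3706
lid  50.5 218.0 0.095 [ 450.6 -253.6] [ 450.5 -253.6] [55.1 55.6] 5.3 3018
```

View pics/w7.png

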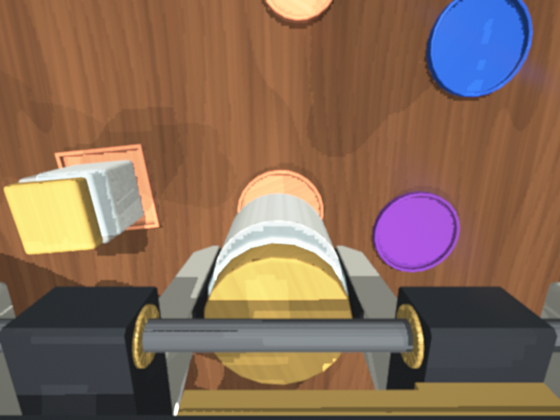

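The big square jar stands centred in its dish, with lid (450,-254) against dish (452,-253) mm. The big round dish's near rim is at (281,171), giving a centre of about (629,-276.5) mm.

Call:
drive_tool(increments=[[0.7,0.2,-0.77,0,0,0,0],[0.7,0.2,-0.77,-1,0,0,0],[0.7,0.2,-0.77,-2,0,0,0],[0.7,0.2,-0.77,-3,0,0,0],[0.7,0.2,-0.77,-3.6,0,0,0],[0.7,0.2,-0.77,-4,0,0,0],[0.7,0.2,-0.77,-4.2,0,0,0],[0.7,0.2,-0.77,-4.2,0,0,0],[0.7,0.2,-0.77,-4.2,0,0,0]])

```text
t: 12.55
tool_pos: [0.6293, -0.2717, 0.0817]
orientation: [2.22, 2.221, 0.001]
force: [-0.4, -0.5, -3.5]
opening: 0.0634
```

```bash
python3 -c "
from h import *
survey('w8')"
```

```text
12.55 (array([ 0.6293, -0.2717,  0.0817]), 'xang', np.float64(90.02), 'zaxis', array([ 0.001, -0.001, -1.   ])) [-0.48  0.47  1.38 -0.    1.29 -0.48]
cu  266.5 367.5 0.01 [ 626.2 -388.6] [ 623.6 -385. ] [22.  69.3] 76.7 960
cu  280.0 315.0 0.01 [ 631.2 -340.8] [ 632.3 -340.5] [ 6.6 33.7] 84.3 178
cu  274.0 212.0 0.01 [ 627.4 -261.3] [ 627.3 -257.5] [89.9 52.9] 1.1 3834
cu EDGE 49.0 199.0 0.01 [ 473.5 -249.3] [ 471.7 -251. ] [47.3 87.3] 5.8 3747
lid  279.0 279.0 0.07 [ 630.9 -278.3] [ 630.9 -276.3] [23.4 72.9] 90.0 1255
lid  279.0 279.0 0.095 [ 630.8 -264. ] [ 630.8 -262.4] [19.6 61. ] 90.0 878
```

View pics/w8.png

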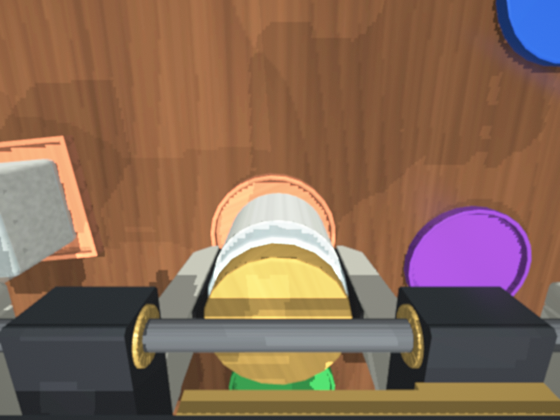

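Call:
drive_tool(increments=[[0.7,-0.05,-0.17,0,0,0,0],[0.7,-0.07,-0.17,-0.2,0,0,0],[0.7,-0.07,-0.17,-0.35,0,0,0],[0.7,-0.07,-0.17,-0.45,0,0,0],[0.7,-0.07,-0.17,-0.52,0,0,0],[0.7,-0.07,-0.17,-0.56,0,0,0],[0.7,-0.07,-0.17,-0.6,0,0,0],[0.7,-0.07,-0.17,-0.62,0,0,0],[0.7,-0.07,-0.17,-0.64,0,0,0],[0.7,-0.07,-0.17,-0.64,0,0,0]])

```text
t: 13.43
tool_pos: [0.6269, -0.2759, 0.0655]
orientation: [2.221, 2.221, -0.0]
force: [-4.9, 2.2, 5.2]
opening: 0.0635
```

Contact at +5.2 N. I'll release and go for the small round jar.

Call:
drive_tool(increments=[[0.5,0,0,0,0,0,0],[0.25,0,0,0,0,0,0],[0,0,0,0,0,0,0],[0,0,0,0,0,0,0],[0,0,0,0,0,0,0],[0,0,0,0.5,0,0,0],[0,0,0,1.3,0,0,0],[0,0,0,2.5,0,0,0],[0,0,0,4,0,0,0],[0,0,0,5.6,0,0,0],[0,0,0,7.2,0,0,0],[0,0,0,8,0,0,0]])

```text
t: 14.43
tool_pos: [0.6283, -0.2767, 0.2725]
orientation: [2.216, 2.216, 0.004]
force: [0.9, 0.3, 1.1]
opening: 0.093
```

Call:
drive_tool(increments=[[0,0,1,0,0,0,0],[0,0.5,18.8,0,0,0,0],[0,0.5,18.8,0,0,0,0],[0,0.5,18.8,0,0,0,0],[0,0.5,18.8,0,0,0,0],[0,0.5,18.8,0,0,0,0],[0,0.5,18.8,0,0,0,0],[0,0.5,18.8,0,0,0,0],[0,0.5,18.8,0,0,0,0],[0,0.5,18.8,0,0,0,0],[0,0.5,18.8,0,0,0,0],[0,0.5,18.8,0,0,0,0],[0,0.5,18.8,0,0,0,0],[0,0.5,18.8,0,0,0,0],[0,0.5,18.8,0,0,0,0],[0,0.5,18.8,0,0,0,0]])

```text
t: 15.77
tool_pos: [0.6395, 0.1926, 0.2649]
orientation: [2.223, 2.219, 0.0]
force: [-0.1, 0.5, -0.7]
opening: 0.0931
```

```bash
python3 -c "
from h import *
survey('w9',(.07,))"
```

```text
15.7667 (array([0.6395, 0.1926, 0.2649]), 'xang', np.float64(89.92), 'zaxis', array([ 0., -0., -1.])) [ 0.22  0.31  1.25 -0.    1.59  0.22]
cu  285.5 360.5 0.01 [654.6 -82.5] [651.9 -85.2] [25.9 51.4] 89.9 876
cu  269.5 295.0 0.01 [629.1  30.1] [630.3  26.7] [46.  26.8] 8.2 783
cu  141.0 256.5 0.01 [455.1  88.1] [457.   87.4] [70.5 51.4] 38.6 3300
lid  267.5 285.0 0.07 [627.5  78.6] [628.1  78.6] [ 9.4 40.5] 89.9 326
lid  280.0 151.5 0.07 [643.  235.2] [643.1 235. ] [37.5 36.9] 44.1 1107
```

View pics/w9.png

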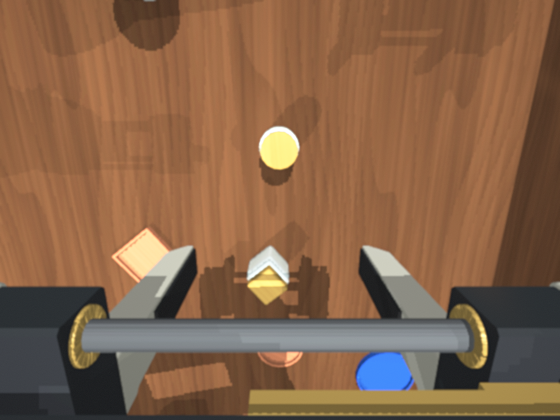

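Call:
drive_tool(increments=[[0,0.14,1.74,0,0,0,0],[0,0.14,1.74,-1.5,0,0,0],[0,0.14,1.74,-3,0,0,0],[0,0.14,1.74,-4.4,0,0,0],[0,0.14,1.74,-5.6,0,0,0],[0,0.14,1.74,-6.7,0,0,0],[0,0.14,1.74,-7.7,0,0,0],[0,0.14,1.74,-8.4,0,0,0],[0,0.14,1.74,-8.85,0,0,0],[0,0.14,1.74,-8.85,0,0,0],[0.25,0.14,1.74,-8.85,0,0,0],[0.4,0.14,1.74,-8.85,0,0,0],[0.5,0.14,1.74,-8.85,0,0,0],[0.6,0.14,1.74,-8.85,0,0,0],[0.7,0.14,1.74,-8.85,0,0,0],[0.8,0.14,1.74,-8.85,0,0,0],[0.8,0.14,1.74,-8.85,0,0,0],[0.8,0.14,1.74,-8.85,0,0,0]], squeeze=15)

```text
t: 17.32
tool_pos: [0.6427, 0.2377, 0.0433]
orientation: [-2.221, -2.222, 0.0]
force: [-1.5, 0.6, 1.1]
opening: 0.0444
```

```bash
python3 -c "
from h import *
survey('w10',(.07,))"
```

```text
17.3167 (array([0.6427, 0.2377, 0.0433]), 'xang', np.float64(90.01), 'zaxis', array([-0.,  0., -1.])) [0.28 0.52 1.39 0.   1.23 0.28]
cu  304.0 306.0 0.01 [660.5 202.2] [660.3 202.4] [22.2  6.5] 0.0 133
cu  284.0 277.0 0.01 [647.8 222.8] [648.8 224.2] [15.7 38.3] 80.4 413
lid  279.5 289.0 0.07 [644.3 249.2] [644.5 250.1] [11.4 33.7] 88.7 283
```

View pics/w10.png

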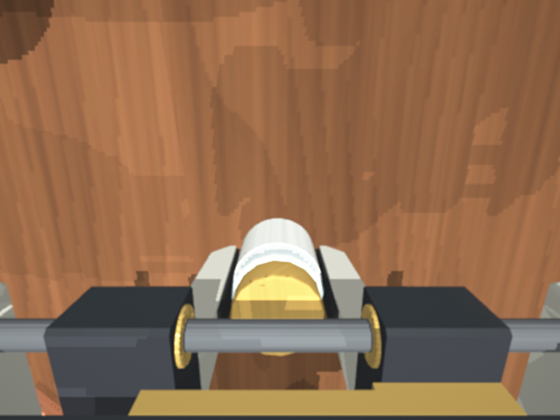

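Gripped at 44.4 mm. I'll carry it high over the small square jar to the small round dish.

Call:
drive_tool(increments=[[0.8,0,0,0.5,0,0,0],[0.8,0,0,1.3,0,0,0],[0.8,0,0,2.5,0,0,0],[0.8,0,0,3.8,0,0,0],[0.8,0,0,4.8,0,0,0],[0.8,0,-0.7,5,0,0,0],[0.8,0,-1.8,5,0,0,0],[0.8,0,-3.2,5,0,0,0],[0.8,0,-4.6,5,0,0,0],[0.8,0,-6,5,0,0,0],[0.8,0,-7.4,5,0,0,0],[0.8,0,-8.8,5,0,0,0],[0.8,0,-10,5,0,0,0],[0.8,0,-10.8,5,0,0,0],[0.8,0,-11.3,5,0,0,0],[0.8,0,-11.3,5,0,0,0],[0.8,0,-11.3,5,0,0,0]], squeeze=18)

```text
t: 18.78
tool_pos: [0.6425, -0.0452, 0.1679]
orientation: [-2.222, -2.22, 0.0]
force: [-0.3, 0.7, -1.1]
opening: 0.0436
```

```bash
python3 -c "
from h import *
survey('w11',(.07,))"
```

```text
18.7833 (array([ 0.6425, -0.0452,  0.1679]), 'xang', np.float64(89.93), 'zaxis', array([-0.001,  0.   , -1.   ])) [-0.15  0.29  1.44  0.    1.41 -0.15]
cu  247.0 375.0 0.01 [ 603.9 -253. ] [ 602.5 -251.8] [51.6 16.4] 55.4 573
cu  304.0 305.5 0.01 [ 671.9 -162.5] [ 671.6 -162.5] [12.4 38.1] 90.0 442
cu  279.0 208.5 0.01 [644.5 -56.7] [644.5 -53.8] [51.2 70.5] 89.9 3025
cu EDGE 66.5 57.5 0.01 [461.7  81.1] [461.7  81.3] [68.6 67.9] 38.3 4598
lid  279.5 288.5 0.07 [ 644.8 -108.3] [ 644.9 -106.2] [22.5 68.6] 89.0 1121
lid  255.5 55.0 0.07 [628.5  73.6] [628.6  73.7] [34.7 34.1] 40.1 1154
```

View pics/w11.png

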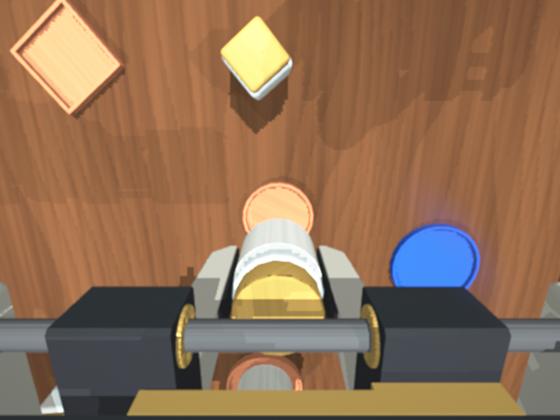

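The dish centre works out at (644.5,-63) mm, with its near rim at (279,183). I'll move over it and lower to about 13 mm above the floor.

Call:
drive_tool(increments=[[0.8,0.06,-0.72,0,0,0,0],[0.8,0.06,-0.72,-1,0,0,0],[0.8,0.06,-0.72,-2,0,0,0],[0.8,0.06,-0.72,-3,0,0,0],[0.8,0.06,-0.72,-3.7,0,0,0],[0.8,0.06,-0.72,-4.1,0,0,0],[0.8,0.06,-0.72,-4.3,0,0,0],[0.8,0.06,-0.72,-4.3,0,0,0],[0.8,0.06,-0.72,-4.3,0,0,0]])

```text
t: 19.58
tool_pos: [0.645, -0.0624, 0.0617]
orientation: [2.22, 2.222, 0.001]
force: [0.8, -0.0, -0.3]
opening: 0.0438
```

```bash
python3 -c "
from h import *
survey('w12',(.07,))"
```

```text
19.5833 (array([ 0.645 , -0.0624,  0.0617]), 'xang', np.float64(90.05), 'zaxis', array([ 0.001, -0.   , -1.   ])) [-0.18  0.4   1.51  0.    1.23 -0.18]
cu  304.5 306.0 0.01 [ 664.7 -110. ] [ 664.8 -110. ] [25.2  8.8] 0.0 210
cu  284.5 272.5 0.01 [651.7 -84.4] [651.3 -83. ] [11.1 23.6] 80.6 174
cu  275.0 221.0 0.01 [644.  -50.7] [644.1 -48. ] [70.2 39.9] 0.0 2237
lid  279.0 288.5 0.07 [646.8 -61.7] [646.7 -60.6] [12.6 38.6] 88.7 354
lid EDGE 228.0 11.5 0.07 [627.3  55. ] [627.7  54.1] [15.7  7.1] 0.1 68
```

View pics/w12.png

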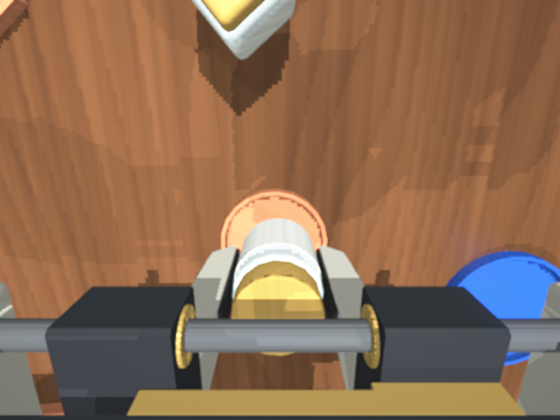

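Call:
drive_tool(increments=[[0.8,-0.03,-0.03,-0.15,0,0,0],[0.8,-0.03,-0.03,-0.3,0,0,0],[0.8,-0.03,-0.03,-0.4,0,0,0],[0.8,-0.03,-0.03,-0.47,0,0,0],[0.8,-0.03,-0.03,-0.51,0,0,0],[0.8,-0.03,-0.03,-0.54,0,0,0],[0.8,-0.03,-0.03,-0.56,0,0,0],[0.8,-0.03,-0.03,-0.58,0,0,0],[0.8,-0.03,-0.03,-0.58,0,0,0]])

```text
t: 20.38
tool_pos: [0.6435, -0.0637, 0.0472]
orientation: [-2.221, -2.221, 0.0]
force: [-4.9, 0.7, 7.4]
opening: 0.0433
```

Contact at +7.4 N. I'll release and go to hover by the small square jar.

Call:
drive_tool(increments=[[0.6,0,0,0,0,0,0],[0.35,0,0,0,0,0,0],[0.1,0,0,0,0,0,0],[0,0,0,0,0,0,0],[0,0,0,0,0,0,0],[0,0,0,0,0,0,0],[0,0,0,0.5,0,0,0],[0,0,0,1.3,0,0,0],[0,0,0,2.5,0,0,0],[0,0,0,4,0,0,0],[0,0,0,5.6,0,0,0],[0,0,0,7.2,0,0,0],[0,0,0,8.8,0,0,0]])

```text
t: 21.47
tool_pos: [0.6431, -0.0636, 0.2692]
orientation: [2.221, 2.221, 0.001]
force: [1.3, 0.2, -0.0]
opening: 0.0931
```

Call:
drive_tool(increments=[[0,0,0.5,0,0,0,0.69],[0,0,4,0,0,0,0.69],[0,0,4,0,0,0,0.69],[0,0,4,0,0,0,0.69],[0,0,4,0,0,0,0.69],[0,0,4,0,0,0,0.69],[0,0,4,0,0,0,0.69],[0,0,4,0,0,0,0.69],[0,0,4,0,0,0,0.69]])

```text
t: 22.22
tool_pos: [0.6436, 0.0361, 0.2667]
orientation: [1.343, 2.839, 0.0]
force: [0.1, -0.1, -0.3]
opening: 0.0933
```

```bash
python3 -c "
from h import *
survey('w13',(.07,))"
```

```text
22.2167 (array([0.6436, 0.0361, 0.2667]), 'xang', np.float64(129.37), 'zaxis', array([ 0.001, -0.   , -1.   ])) [-0.02  0.24  1.32 -0.    1.58 -0.71]
cu  57.5 272.5 0.01 [ 491.3 -258.5] [ 491.6 -257.7] [14.2 50.5] 3.8 653
cu  223.0 260.5 0.01 [657.5 -98.2] [657.7 -98.2] [44.  15.3] 43.6 641
cu  231.0 226.0 0.01 [635.3 -52.8] [633.3 -51.3] [69.9 37.8] 45.2 2112
cu  178.5 48.0 0.01 [462.4  81.8] [462.5  81.8] [68.5 68.2] 38.3 4626
lid  223.5 268.5 0.07 [654.1 -76.1] [654.5 -76.5] [28.4 13. ] 39.4 317
lid  222.0 253.5 0.07 [641.8 -62.1] [641.6 -62.2] [33.8  7.6] 39.4 239
lid  289.5 154.5 0.07 [629.1  74.4] [629.2  74.5] [34.2 33.5] 39.4 1124
```

View pics/w13.png

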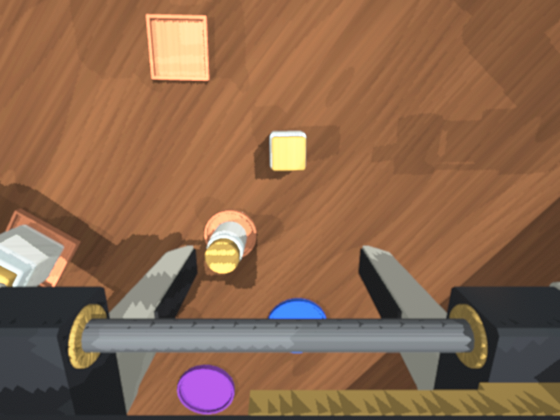

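The small square lid at (288,151) maps to (629,75) mm and is aligned with the jaws. The small square dish at (179,48) maps to (462.5,82) mm, at 38°.

Call:
drive_tool(increments=[[0,-0.58,1.55,0,0,0,0],[0,-0.58,1.55,-1.5,0,0,0],[0,-0.58,1.55,-3,0,0,0],[0,-0.58,1.55,-4.4,0,0,0],[0,-0.58,1.55,-5.6,0,0,0],[0,-0.58,1.55,-6.7,0,0,0],[0,-0.58,1.55,-7.7,0,0,0],[0,-0.58,1.55,-8.4,0,0,0],[0,-0.58,1.55,-8.92,0,0,0],[0,-0.58,1.55,-8.92,0,0,0],[0.25,-0.58,1.55,-8.92,0,0,0],[0.4,-0.58,1.55,-8.92,0,0,0],[0.5,-0.58,1.55,-8.92,0,0,0],[0.6,-0.58,1.55,-8.92,0,0,0],[0.7,-0.58,1.55,-8.92,0,0,0],[0.8,-0.58,1.55,-8.92,0,0,0],[0.8,-0.58,1.55,-8.92,0,0,0],[0.8,-0.58,1.55,-8.92,0,0,0]], squeeze=15)

```text
t: 23.77
tool_pos: [0.6291, 0.0751, 0.0433]
orientation: [1.339, 2.842, 0.0]
force: [-0.7, -0.2, -0.5]
opening: 0.0444
```

```bash
python3 -c "
from h import *
survey('w14',(.07,))"
```

```text
23.7667 (array([0.6291, 0.0751, 0.0433]), 'xang', np.float64(129.54), 'zaxis', array([ 0., -0., -1.])) [ 0.04  0.39  1.56 -0.    1.19 -0.65]
cu EDGE 50.5 59.5 0.01 [474.2  81.9] [471.1  81.2] [52.9 54.3] 38.2 2518
lid  260.5 307.0 0.07 [622.   73.6] [621.9  73.5] [21.6  6.2] 39.5 127
lid  263.0 280.0 0.07 [615.   84.3] [615.   83.9] [23.8  4.9] 41.2 98
```

View pics/w14.png

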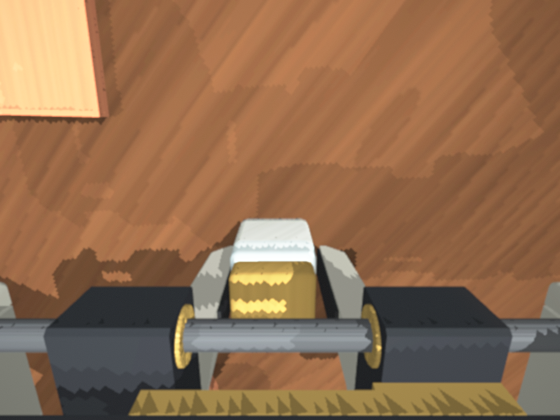

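Call:
drive_tool(increments=[[0.9,0,0,0,0,0,0],[0.9,0,0,0,0,0,0],[0.9,0,0,0,0,0,0],[0.9,0,0,0,0,0,0]])

```text
t: 24.15
tool_pos: [0.6289, 0.075, 0.0432]
orientation: [-1.339, -2.842, 0.0]
force: [-2.0, -1.0, 2.9]
opening: 0.04
```

Call:
drive_tool(increments=[[0.9,0,0,0.5,0,0,-0.02],[0.9,0,0,1.3,0,0,-0.02],[0.9,0,0,2.2,0,0,-0.02],[0.9,-0.4,0,2.8,0,0,-0.02],[0.9,-1.2,0,3,0,0,-0.02],[0.9,-2.2,0,3,0,0,-0.02],[0.9,-3.3,0.1,3,0,0,-0.02],[0.9,-4.4,0.2,3,0,0,-0.02],[0.9,-5.4,0.26,3,0,0,-0.02],[0.9,-6.2,0.26,3,0,0,-0.02],[0.9,-6.68,0.26,2.8,0,0,-0.02],[0.9,-6.68,0.26,2,0,0,-0.02],[0.9,-6.68,0.26,1.3,0,0,-0.02],[0.9,-6.68,0.26,0.8,0,0,-0.02],[0.9,-6.68,0.26,0.8,0,0,-0.02],[0.9,-6.68,0.26,0.8,0,0,-0.02]], squeeze=18)

```text
t: 25.48
tool_pos: [0.4615, 0.0816, 0.0632]
orientation: [-1.368, -2.827, 0.001]
force: [0.1, -0.0, -1.8]
opening: 0.0398
```

```bash
python3 -c "
from h import *
survey('w15',(.07,))"
```

```text
25.4833 (array([0.4615, 0.0816, 0.0632]), 'xang', np.float64(128.36), 'zaxis', array([-0.001,  0.   , -1.   ])) [ 0.07 -0.05  2.02  0.    1.17 -0.6 ]
cu  277.5 219.5 0.01 [452.8  93.1] [452.9  93.1] [67.1 39.4] 38.4 2594
lid  262.5 308.5 0.07 [463.2  69.1] [463.1  68.7] [22.6  7.8] 40.9 156
lid  262.5 281.5 0.07 [453.7  80.9] [453.9  80.7] [22.7  6.4] 38.4 122
```

View pics/w15.png

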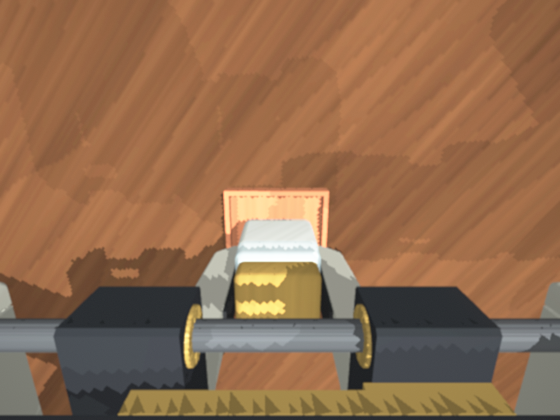

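```bash
python3 -c "
from h import *
c,s=grab('wrist');print(tool(s))
a=np.radians(128.4);d=np.array([np.cos(a),np.sin(a)])
p=ray(c,276,189,.010)[:2]-.033*d; q=ray(c,278,221,s['tool_pos'][2]-.0432)[:2]-.02*d
print('dish',p,'jar',q)"
```

```text
(array([0.4624, 0.0817, 0.064 ]), 'xang', np.float64(128.36), 'zaxis', array([ 0.001,  0.   , -1.   ]))
dish [0.4614327  0.08275336] jar [0.46522577 0.07994395]
```

Call:
drive_tool(increments=[[0.9,-0.1,0.08,-0.1,0,0,0],[0.9,-0.1,0.08,-0.25,0,0,0],[0.9,-0.1,0.08,-0.4,0,0,0],[0.9,-0.1,0.08,-0.5,0,0,0],[0.9,-0.1,0.08,-0.56,0,0,0],[0.9,-0.1,0.08,-0.6,0,0,0],[0.9,-0.1,0.08,-0.63,0,0,0],[0.9,-0.1,0.08,-0.65,0,0,0],[0.9,-0.1,0.08,-0.67,0,0,0],[0.9,-0.1,0.08,-0.67,0,0,0]])

```text
t: 26.42
tool_pos: [0.4595, 0.0835, 0.0471]
orientation: [-1.367, -2.828, 0.0]
force: [-6.0, -0.9, 9.1]
opening: 0.0404
```

Contact at +9.1 N. I'll release, lift, and move back to inspect everything.

Call:
drive_tool(increments=[[0.6,0,0,0,0,0,0],[0.35,0,0,0,0,0,0],[0.1,0,0,0,0,0,0],[0,0,0,0,0,0,0],[0,0,0,0,0,0,0],[0,0,0,0,0,0,0],[0,0,0,0.5,0,0,0],[0,0,0,1.3,0,0,0],[0,0,0,2.5,0,0,0],[0,0,0,4,0,0,0],[0,0,0,5.6,0,0,0],[0,0,0,7.2,0,0,0],[0,0,0,9,0,0,0],[0,0,0,10.5,0,0,0]])

```text
t: 27.58
tool_pos: [0.4591, 0.0836, 0.311]
orientation: [1.368, 2.828, 0.0]
force: [0.0, 0.5, 0.8]
opening: 0.0932
```

Call:
drive_tool(increments=[[0,0.5,1,1,0,0,-0.66],[0,3,3,3,0,0,-0.66],[0,3,3,3,0,0,-0.66],[0,3,3,3,0,0,-0.66],[0,3,3,3,0,0,-0.66],[0,3,3,3,0,0,-0.66],[0,3,3,3,0,0,-0.66],[0,3,3,3,0,0,-0.66]])

```text
t: 28.25
tool_pos: [0.5345, 0.1586, 0.3836]
orientation: [-2.208, -2.234, 0.001]
force: [0.1, -0.6, 0.7]
opening: 0.093
```

```bash
python3 -c "
from h import *
survey('w16',(.074,.099))
for n in('top','side'):
    c,s=grab(n);cv2.imwrite(f'pics/{n}9.png',c['image'][:,:,::-1])"
```

```text
28.25 (array([0.5345, 0.1586, 0.3836]), 'xang', np.float64(90.68), 'zaxis', array([-0., -0., -1.])) [ 0.2   0.    1.37 -0.    1.77  0.18]
cu  227.0 403.0 0.01 [ 436.  -335.3] [ 435.5 -335.2] [63.5 22.6] 5.0 1346
cu  321.5 377.0 0.01 [ 628.4 -268.8] [ 627.5 -264.9] [89.2 70.2] 4.5 5318
cu  336.5 285.0 0.01 [643.7 -58.6] [642.6 -55.6] [70.9 56.4] 15.8 3288
cu  234.0 210.0 0.01 [462.8  81. ] [462.8  80.2] [69.4 69.7] 38.3 4689
lid  228.0 411.0 0.074 [ 450.7 -283.3] [ 449.4 -282.2] [57.  21.3] 0.7 1065
lid  228.0 411.0 0.099 [ 455.4 -254.3] [ 454.2 -253.3] [53.8 20.1] 0.7 950
lid  344.0 309.0 0.074 [646.1 -65.3] [646.1 -64.8] [37.9 35.8] 0.7 1103
lid  344.0 309.0 0.099 [640.  -48.4] [640.  -47.9] [35.8 33.8] 0.7 984
lid  228.5 221.5 0.074 [462.1  83.7] [461.9  83.7] [35.  35.1] 38.5 1192
lid  228.5 221.5 0.099 [466.1  92.3] [466.   92.3] [33.1 33.2] 38.5 1063
```

View pics/w16.png

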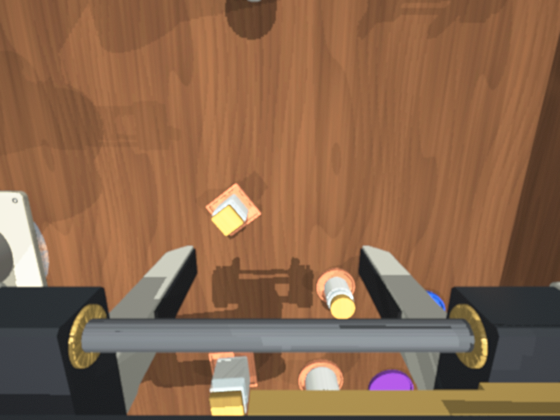

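View pics/top9.png

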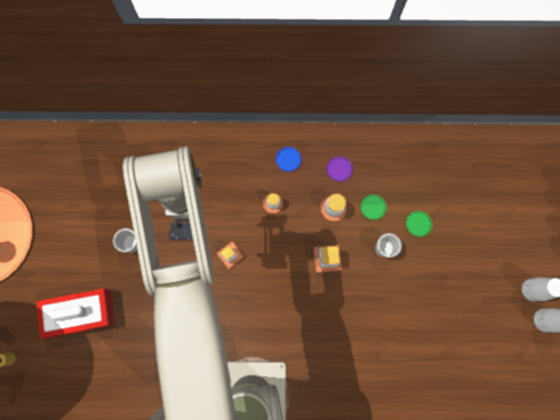

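View pics/side9.png

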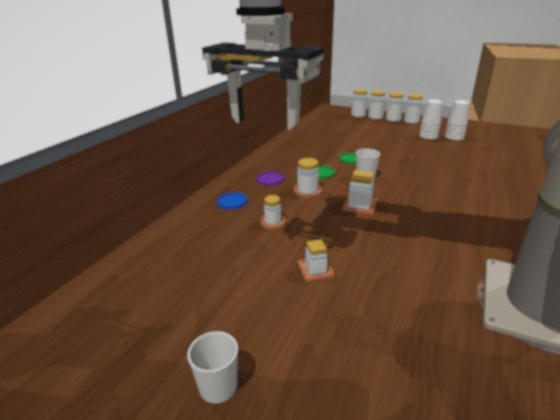

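The side view shows all four jars upright in their copper dishes: (308,177), (362,190), (272,211) and (316,258). Both cups are where they were. Last I'll check each lid against its dish in the top view.

Run:
```python
from h import *
c,s=grab("top")
for k in blobs(c,(19,120,120),(30,255,255),40):
    x,y,w,h=cv2.boundingRect(k); print(x+w/2,y+h/2,[onplane(c,k,z)[0:3:2] for z in(.074,.099)])
print("dishes BS 446,-255 SS 456,78 BR 621,-279 SR 637,-67")
a=cv2.imread("pics/side1.png")[325:405,180:250];b=cv2.imread("pics/side9.png")[325:405,180:250];print("left cup diff",cv2.absdiff(a,b).mean())
a=cv2.imread("pics/top0.png")[230:262,372:404];b=cv2.imread("pics/top9.png")[230:262,372:404];print("right cup diff",cv2.absdiff(a,b).mean())
robot.close_job()
print(robot.read_state()["t"])
```

```text
331.5 256.5 [(array([ 449.1, -258.9]), array([52.8, 52.6])), (array([ 446.2, -256.2]), array([52. , 51.8]))]
229.0 254.0 [(array([454.9,  79.4]), array([33.1, 32.4])), (array([451.9,  77. ]), array([32.6, 31.9]))]
338.0 203.5 [(array([ 628.2, -283.2]), array([55.3, 57.7])), (array([ 622.6, -280.1]), array([54.5, 56.9]))]
274.5 200.0 [(array([638.8, -69.4]), array([38.2, 33.8])), (array([633. , -69.6]), array([37.6, 33.3]))]
dishes BS 446,-255 SS 456,78 BR 621,-279 SR 637,-67
left cup diff 4.421309523809524
right cup diff 2.82421875
the job is handed in; nothing more can be done
the job is handed in; nothing more can be done
```

All four jars are in the copper dishes of their own shape and size, and the job is handed in at about 28 s of the 102 s allowed. I lowered each jar until I felt light contact (4–9 N) before letting go.

- **Placement:** in the last top view, each lid's centre is within about 3 mm of its dish's centre. The wrist camera agrees to within about 4 mm for the small square and small round jars. Its last view did not show the whole of either big jar's lid. The loosest fit has 10 mm of clearance on each side.
- **Upright:** the side view shows all four jars standing upright.
- **Cups:** the crops around both cups barely changed between the first and last pictures, so neither cup appears to have moved. I took no position measurement of them at the end.
- **Disagreements:** absolute positions from the wrist and top cameras differed by about 6–9 mm in x. I worked from the wrist view and checked each jar relative to its dish, where the two cameras agree.

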